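Unlatch the fusing kiln and hold its lid half open

ROBOT

A 7-joint arm with a two-finger parallel gripper is mounted at the origin on a cart in front of the work surface, level with it; the furniture and walls round the work are solid. World frame = base frame: x ahead of the robot, y to its left, z up, the work surface at z = 0. Lengths are in m, angles in degrees, forces in N, time in s.
With the tool pointing down it reaches from about 0.4 to 0.875 m from the base axis. Payload 4.4 kg.
Tool frame: the origin (TCP) lies on the centre line of the jaws, within the pads' length; the fingertips stand 14 mm ahead of it and the grasp point (between the pads) lies 5 mm behind it (r.finger_overhang is the distance from the TCP to the fingertips, in m); z points along the fingers, x is the direction in which the jaws open and shut, and the axes are right-handed (so a half turn about z gives the same grasp; the last joint's range is limited). The gripper opens to 85 mm and grips with 20 to 120 N. Pads are 22 mm wide; open, the fingers measure 114 mm over their backs; the gripper's body (76 mm by 85 mm) begins 54 mm behind the grasp point. The pads swing forward as they close: fully open they stand 13 mm farther back than shut.
Start: joints at [-69.718, 36.005, 2.206, 86.941, -1.547, 57.084, -1.146], TCP at [0.265, 0.594, 0.245] pointing down, gripper open.
Joint ranges: [-175.42, 175.42], [-21.48, 121.26], [-71.46, 75.88], [10.55, 141.38], [-63.04, 243.04], [13.31, 113.54], [-168.57, 168.57]. Speed limits (degrees/s): [147.25, 147.25, 180, 180, 180, 180, 180].

INTERFACE

Orientations are given as a 3x3 rotation matrix whose columns are the frame's x, y, z axes.
In Python, from plant import status, snapshot, hand_in, r gives the robot as it stands.
- The arm moves only by the shell command python3 -m pendant 'ROWS'. ROWS is JSON, a list of rows, each an object with "hand": the opening, from 0 (shut) to 1 (fully open); "xyz": the shift along the tool's x, y, z in mm, a list of three; "rotation": the turn, a rotation vector about the tool's x, y, z in rad, a list of three. A call has 1 to 10 rows; each row shifts and turns the pose as measured when the row begins, along the tool's axes as they then stand; what a row does not reach is not made up. A row lasts 1/8 s, in which the tool goes at most 62.5 mm and 10.7 degrees, less where a joint would pass 70% of its speed; a pose out of reach is approached as far as the arm can. A call is refused whole if a number of a shift passes 62.5 or a number of a turn 0.188, either way. A call with a gripper value outside its range is refused whole. The fingers move at their own pace and stop on an object; the grip force is fixed at half the most. Time passes only in rows, so rows that do not move let the fingers close. It gives the time, the measured TCP pose, the force and the opening at its end, in the units of the state.
- status.observe(): the state, without advancing time (a new reading comes with each control period).
- snapshot(name): name is "scene" or "top"; returns a dict with "image" (400x640x3 uint8, red, green, blue), "depth" (400x640 float32, m along the optical axis (not along the pixel's ray), 0 where there is no reading), "K" (3x3 intrinsics, pixels), "rvec" (rotation vector, rad) and "tvec" (3), from world to camera coordinates, as OpenCV has them. Camera axes: x right, y down, z forward; pixel columns grow to the right and rows downward; lengths in m; the calibration is good to about 2 mm. A picture is of the moment at which its call begins.
- hand_in(): hands the job in, once; it reports no verdict.
The state is a dict: "time_s": time; "joint_pos": joint angles; "joint_velocities": joint speeds; "joint_torque": joint torques, N m; "eef_pos": TCP position; "tcp_rot": TCP orientation; "wrist_force": force on the tool from outside, world axes, zero at the start; "moment": the same for the moment, N m; "grip_width": finger opening in m.
Only numpy, scipy, OpenCV 4.12 (cv2) and the standard library are available. Lean on these libraries where they do the work, as an engineer would, in place of code of your own. Each camera call takes 0.05 s, during which the arm holds its last target. There are 200 camera calls.

TASK

The glass kiln has fired and cooled, and I want to lift the fused panel out with both hands: push the red latch lever right down to its stop and let it spring back, so that the lid pops ajar. Then take the lid by its black handle, raise it to 45 degrees without swinging it much beyond that, and finish while still holding it there, quite still: it falls shut if you let go. Leave the open jars and the glass pot where they stand.

Things in the scene. Friction and masses are not known exactly. Their poses are not given: they have to be found in the camera images.
- kiln: Small table-top glass-fusing kiln, a steel box 200 (x) x 260 (y) mm, fixed to the table; the rim of the body is 120 mm above the table and the closed lid's top 168 mm (a small vent plug stands to 184 mm). Origin: centre of its underside, on the table. Its -x side is the front (control panel, latch, lid handle), +y is the kiln's left seen from behind the robot, z up.
- kiln_lid (a joint): Lid angle about the hinge at its back edge: 0 shut, grows as the front rises, 0.785 rad = 45 degrees. About 0.9 kg. Latched it cannot rise. Unlatched, two small spring plungers push it ajar to about 0.08-0.18 rad; above that it falls back unless held (about 2-4 N upward at the handle carries it).
- lid_hinge (a point): Point on the lid's hinge axis, in the middle of its width: in the kiln's frame at (+108, 0, +122) mm. The axis runs along the kiln's y.
- lid_handle: Black round grip sleeve, 16 mm thick, 66 mm long, along the kiln's y, free to turn on its rod between two posts, 36 mm clear in front of the lid, nothing below. Origin: its centre; lid shut: 253 mm in front of the hinge axis and 22 mm above it, so at (-145, 0, +144) mm in the kiln's frame. It swings with the lid: at 45 degrees about (-55, 0, +317) mm.
- latch_lever (a joint): Angle of the latch lever: 0 at rest, grows as its red pad is pushed down, stop at 0.36 rad. A spring returns it; at the pad it takes about 3 N to start and 6 N at the stop. The hook lets go of the lid at about 0.25 rad.
- lever_pad (a point): Middle of the top of the lever's red thumb pad, 26 (x) x 28 (y) mm, at the kiln's front right: at rest at (-190, -108, +108) mm in the kiln's frame. The lever's pivot is 78 mm behind it and 10 mm lower; at the stop this point is about 28 mm lower than at rest. Nothing is under the lever down to the table.
- jar_fern: Open clear jar of dark green crushed glass, 81 mm across, 120 mm high, beside the kiln. Origin: centre of its underside.
- jar_coral: Open clear jar of coral crushed glass, 81 mm across, 120 mm high, beside the kiln. Origin: centre of its underside.
- glass_pot: Small round pot of greenish glass, 87 mm across, 50 mm high, empty, standing on the table. Origin: centre of its underside.

How it is judged:
By the outcome, as a careful person would: the job done as asked, in the order asked, and still so for the second after the job is handed in, while the arm keeps its last pose, push and grip.
It also fails if it takes over 45 s, if anything falls off the work surface, if the arm or the gripper's body presses on something with over 40 N, if the wrist force passes 120 N, or if a joint passes its speed limit or range.

## Working session

There is one attempt and no reset: what is moved stays moved. The work goes in short steps, Python scripts to look and compute and a shell command to move; the robot and the scene stay as the last step left them, time stands still between calls to the robot, and variables do not carry over. Pictures are saved under pics/ and viewed, about 8 in all and at most 12, crops included, and the job is handed in when it is done.

```bash
mkdir -p pics; ls; python3 - <<'E'
from plant import status, snapshot, r
import cv2,numpy as np
s=status.observe()
for k,v in s.items(): print(k,np.round(v,3).tolist())
for n in("scene","top"):
    d=snapshot(n); cv2.imwrite(f"pics/{n}0.png",d["image"][:,:,::-1]); np.savez(f"{n}0.npz",**d)
    print(n,d["K"].tolist(),d["rvec"],d["tvec"])
E
```

```text
pics
time_s 0.0
joint_pos [-69.718, 36.06, 2.201, 86.995, -1.549, 57.085, -1.146]
joint_velocities [-0.005, 0.063, -0.118, -0.038, 0.046, -0.058, 0.017]
joint_torque [0.002, -56.339, 1.226, -19.345, 0.011, 0.01, 0.0]
eef_pos [0.265, 0.593, 0.244]
tcp_rot [[0.408, 0.913, -0.001], [0.913, -0.408, -0.002], [-0.002, -0.0, -1.0]]
wrist_force [0.403, 0.157, -0.596]
moment [-0.005, 0.022, 0.016]
grip_width 0.085
scene [[374.80077049148804, 0.0, 316.0717665952261], [0.0, 374.80077049148804, 207.3130021864792], [0.0, 0.0, 1.0]] [ 2.37407074  1.17203552 -0.3306396 ] [-0.36023106 -0.31608661  1.19671379]
top [[371.54067223238246, 0.0, 319.9468098090801], [0.0, 371.54067223238246, 196.18412348777892], [0.0, 0.0, 1.0]] [ 2.18085164 -2.03565869  0.22252051] [-0.01981169  0.58597534  1.0116711 ]
```

View pics/scene0.png

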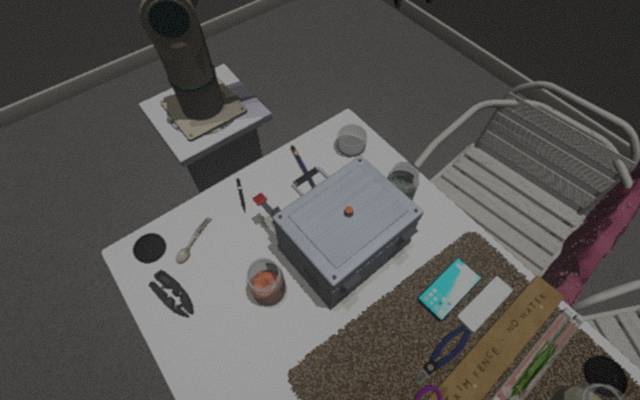

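View pics/top0.png

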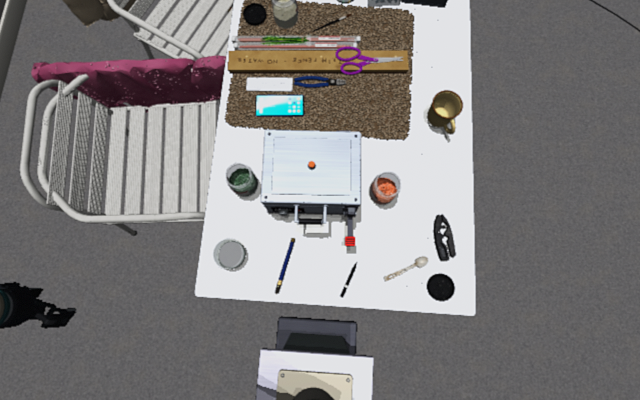

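The scene and top views show the kiln closed, its front towards the robot. In the top view the red pad is at (350,241), the handle at (312,218), the fern jar at (240,180), the coral jar at (385,188) and the pot at (230,254).

```bash
cat > h.py <<'E'
import cv2,numpy as np
def world(d):
    R=cv2.Rodrigues(d["rvec"])[0]; z=d["depth"]; v,u=np.mgrid[:400,:640]
    c=np.stack([u,v,np.ones_like(u)],-1)@np.linalg.inv(d["K"]).T*z[...,None]
    return (c-d["tvec"].ravel())@R
E
python3 - <<'E'
from h import *
for n in("top","scene"):
    d=np.load(n+"0.npz"); W=world(d); im=d["image"].astype(int); ok=d["depth"]>0
    m=ok&(abs(W[...,2]-.167)<.008)&(W[...,0]>.3)&(W[...,0]<.9)&(abs(W[...,1])<.3)
    k,l,st,_=cv2.connectedComponentsWithStats(m.astype(np.uint8)); i=1+st[1:,4].argmax(); p=W[l==i]
    (c,s,a)=cv2.minAreaRect((p[:,:2]*1000).astype(np.float32)); print(n,"lid",c,s,a,p[:,2].mean())
    red=ok&(im[...,0]>150)&(im[...,1]<70)&(im[...,2]<70)&(W[...,0]<.7)
    k,l,st,_=cv2.connectedComponentsWithStats(red.astype(np.uint8))
    for i in range(1,k):
        if st[i,4]>8:
            p=W[l==i]; print("red",st[i],np.median(p,0),p.min(0),p.max(0))
            q=p[p[:,2]>np.percentile(p[:,2],60)-.004]; print("  top",q.mean(0),cv2.minAreaRect((q[:,:2]*1000).astype(np.float32)))
    h=ok&(W[...,2]>.135)&(W[...,2]<.165)&(W[...,0]<.5)&(W[...,0]>.3)&(abs(W[...,1])<.2)
    p=W[h]
    if len(p): print("handle?",len(p),p.min(0),p.max(0),np.median(p,0))
    t=ok&(abs(W[...,2])<.006); print("table z",np.median(W[t][:,2]))
E
```

```text
top lid (643.758544921875, 49.331390380859375) (203.13534545898438, 262.21429443359375) 2.4934136867523193 0.16739525126161126
red [345 236  10  10  75] [ 0.45778839 -0.06854987  0.10714713] [ 4.47176047e-01 -8.29455944e-02  4.16579240e-04] [ 0.48425036 -0.05508933  0.11202232]
  top [ 0.45798956 -0.06765473  0.10741596] ((459.9206237792969, -67.73707580566406), (24.644376754760742, 24.465652465820312), 3.98213267326355)
handle? 115 [0.48900637 0.00175183 0.1437151 ] [0.49983659 0.08351188 0.15657686] [0.49507333 0.04608386 0.15101315]
table z -0.0002498137559890742
scene lid (645.7059936523438, 49.497032165527344) (202.0891876220703, 263.14404296875) 2.6236026287078857 0.16862403703241435
handle? 51 [0.49143729 0.00162059 0.14443442] [0.49990119 0.08229409 0.15562742] [0.4977637  0.04405359 0.15329301]
table z 0.0008851210291541333
```

```bash
cat >> h.py <<'E'
from scipy.spatial.transform import Rotation as Ro
K=np.array([.6447,.0494,0]); YAW=2.55
def kw(p): return K+Ro.from_euler('z',YAW,degrees=True).apply(np.array(p)/1000)
def plan(target,n,yaw=YAW):
    from plant import status
    s=status.observe(); R=Ro.from_matrix(s["tcp_rot"]); p=np.array(s["eef_pos"])
    c,sn=np.cos(np.radians(yaw)),np.sin(np.radians(yaw))
    T=Ro.from_matrix(np.array([[c,sn,0],[sn,-c,0],[0,0,-1.]]))
    rv=(R.inv()*T).as_rotvec(); D=(np.array(target)-p)/n*1000
    print("at",p.round(4),"F",np.round(s["wrist_force"],1),"w",round(s["grip_width"],4),"t",s["time_s"])
    for i in range(n):
        Ri=R*Ro.from_rotvec(rv*i/n); print(Ri.inv().apply(D).round(1).tolist(),(rv/n).round(3).tolist())
E
python3 - <<'E'
from h import *
from plant import r
print(r.finger_overhang, kw([-190,-108,108]), kw([-145,0,144]))
p=kw([-192,-108,0]); plan([p[0],p[1],.2],13)
E
```

```text
0.014 [ 0.45969319 -0.06694638  0.108     ] [0.49984358 0.04294878 0.144     ]
at [0.2647 0.5931 0.2445] F [0.4 0.4 0.2] w 0.0853 t 0.1
[-40.3, 34.3, 3.5] [0.0, 0.0, 0.085]
[-37.3, 37.6, 3.5] [0.0, 0.0, 0.085]
[-33.9, 40.6, 3.5] [0.0, 0.0, 0.085]
[-30.4, 43.3, 3.5] [0.0, 0.0, 0.085]
[-26.6, 45.7, 3.5] [0.0, 0.0, 0.085]
[-22.6, 47.8, 3.5] [0.0, 0.0, 0.085]
[-18.4, 49.6, 3.5] [0.0, 0.0, 0.085]
[-14.1, 51.0, 3.4] [0.0, 0.0, 0.085]
[-9.8, 52.0, 3.4] [0.0, 0.0, 0.085]
[-5.3, 52.6, 3.4] [0.0, 0.0, 0.085]
[-0.8, 52.9, 3.4] [0.0, 0.0, 0.085]
[3.7, 52.8, 3.4] [0.0, 0.0, 0.085]
[8.2, 52.3, 3.4] [0.0, 0.0, 0.085]
```

```bash
python3 -m pendant '[{"hand":0,"xyz":[-40,34,0],"rotation":[0,0,0.085]},{"hand":0,"xyz":[-37,38,0],"rotation":[0,0,0.085]},{"hand":0,"xyz":[-34,41,0],"rotation":[0,0,0.085]},{"hand":0,"xyz":[-30,43,0],"rotation":[0,0,0.085]},{"hand":0,"xyz":[-27,46,0],"rotation":[0,0,0.085]},{"hand":0,"xyz":[-23,48,0],"rotation":[0,0,0.085]},{"hand":0,"xyz":[-18,50,0],"rotation":[0,0,0.085]}]'
python3 - <<'E'
from h import *
p=kw([-192,-108,0]); plan([p[0],p[1],.22],8)
E
```

```text
time_s: 0.98
eef_pos: [0.3676, 0.2295, 0.2418]
tcp_rot: [[0.855, 0.518, -0.003], [0.518, -0.855, -0.002], [-0.003, -0.0, -1.0]]
wrist_force: [0.9, 0.1, -0.1]
grip_width: 0.0003
at [0.3676 0.2295 0.2418] F [ 0.9  0.1 -0.1] w 0.0003 t 0.975
[-9.6, 37.5, 2.8] [0.0, 0.0, 0.063]
[-7.2, 38.1, 2.7] [0.0, 0.0, 0.063]
[-4.8, 38.4, 2.7] [0.0, 0.0, 0.063]
[-2.4, 38.7, 2.7] [0.0, 0.0, 0.063]
[0.0, 38.7, 2.7] [0.0, 0.0, 0.063]
[2.4, 38.7, 2.7] [0.0, 0.0, 0.063]
[4.9, 38.4, 2.7] [0.0, 0.0, 0.063]
[7.2, 38.1, 2.7] [0.0, 0.0, 0.063]
```

```bash
python3 -m pendant '[{"hand":0,"xyz":[-10,38,0],"rotation":[0,0,0.063]},{"hand":0,"xyz":[-7,38,0],"rotation":[0,0,0.063]},{"hand":0,"xyz":[-5,38,0],"rotation":[0,0,0.063]},{"hand":0,"xyz":[-2,39,0],"rotation":[0,0,0.063]},{"hand":0,"xyz":[0,39,0],"rotation":[0,0,0.063]},{"hand":0,"xyz":[2,39,0],"rotation":[0,0,0.063]},{"hand":0,"xyz":[5,38,0],"rotation":[0,0,0.063]},{"hand":0,"xyz":[7,38,0],"rotation":[0,0,0.063]}]'
python3 - <<'E'
from h import *
p=kw([-192,-108,0]); plan([p[0],p[1],.14],4)
E
```

```text
time_s: 1.98
eef_pos: [0.455, -0.0798, 0.2416]
tcp_rot: [[1.0, 0.022, -0.004], [0.022, -1.0, -0.002], [-0.004, 0.002, -1.0]]
wrist_force: [0.3, 0.2, 0.7]
grip_width: 0.0001
at [ 0.455  -0.0798  0.2416] F [0.3 0.2 0.7] w 0.0001 t 1.975
[0.8, -3.2, 25.4] [0.0, 0.001, -0.006]
[0.8, -3.2, 25.4] [0.0, 0.001, -0.006]
[0.8, -3.2, 25.4] [0.0, 0.001, -0.006]
[0.8, -3.2, 25.4] [0.0, 0.001, -0.006]
```

```bash
python3 -m pendant '[{"hand":0,"xyz":[1,-3,25],"rotation":[0,0.001,-0.006]},{"hand":0,"xyz":[1,-3,25],"rotation":[0,0.001,-0.006]},{"hand":0,"xyz":[1,-3,25],"rotation":[0,0.001,-0.006]},{"hand":0,"xyz":[1,-3,20],"rotation":[0,0.001,-0.006]},{"hand":0,"xyz":[0,0,0],"rotation":[0,0,0]}]'
python3 - <<'E'
from h import *
p=kw([-192,-108,0]); plan([p[0],p[1],.122],1)
from plant import snapshot
a=snapshot("scene")["image"][130:300,180:440]; b=snapshot("top")["image"][130:300,220:480]
cv2.imwrite("pics/press1.png",cv2.resize(np.vstack([a,b])[:,:,::-1],None,fx=1.7,fy=1.7,interpolation=cv2.INTER_CUBIC))
E
```

```text
time_s: 2.6
eef_pos: [0.4593, -0.072, 0.1436]
tcp_rot: [[0.999, 0.039, 0.001], [0.039, -0.999, -0.004], [0.001, 0.004, -1.0]]
wrist_force: [-0.6, -0.7, 0.3]
grip_width: 0.0001
at [ 0.4593 -0.072   0.1436] F [-0.6 -0.7  0.3] w 0.0001 t 2.6
[-1.4, -5.1, 21.6] [0.004, -0.001, -0.006]
```

View pics/press1.png

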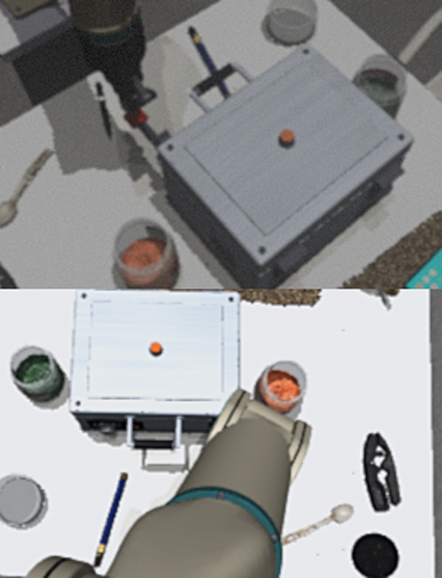

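The closed gripper is just above the red pad (upper crop, about (135,118)), and everything else is untouched. Now the press.

```bash
python3 -m pendant '[{"hand":0,"xyz":[-1,-5,10],"rotation":[0,0,0]},{"hand":0,"xyz":[0,0,8],"rotation":[0,0,0]},{"hand":0,"xyz":[0,0,8],"rotation":[0,0,0]},{"hand":0,"xyz":[0,0,8],"rotation":[0,0,0]}]'
python3 -m pendant '[{"hand":0,"xyz":[0,0,7],"rotation":[0,0,0]},{"hand":0,"xyz":[0,0,6],"rotation":[0,0,0]}]'
```

```text
time_s: 3.2
eef_pos: [0.4603, -0.0677, 0.1112]
tcp_rot: [[0.999, 0.038, 0.008], [0.039, -0.999, -0.004], [0.008, 0.005, -1.0]]
wrist_force: [-2.1, 0.4, 5.5]
grip_width: 0.0002
time_s: 3.45
eef_pos: [0.4615, -0.0677, 0.0976]
tcp_rot: [[0.999, 0.038, 0.01], [0.038, -0.999, -0.004], [0.01, 0.005, -1.0]]
wrist_force: [-0.1, -0.2, 6.1]
grip_width: 0.0
```

```bash
python3 -m pendant '[{"hand":0,"xyz":[0,0,4],"rotation":[0,0,0]},{"hand":0,"xyz":[0,0,4],"rotation":[0,0,0]}]'
python3 -m pendant '[{"hand":0,"xyz":[0,0,4],"rotation":[0,0,0]}]'
```

```text
time_s: 3.7
eef_pos: [0.4629, -0.0677, 0.093]
tcp_rot: [[0.999, 0.037, 0.014], [0.037, -0.999, -0.002], [0.014, 0.002, -1.0]]
wrist_force: [-13.4, 2.7, 68.1]
grip_width: -0.0002
time_s: 3.82
eef_pos: [0.4629, -0.0677, 0.093]
tcp_rot: [[0.999, 0.036, 0.017], [0.036, -0.999, 0.0], [0.017, 0.0, -1.0]]
wrist_force: [-14.1, 3.1, 68.3]
grip_width: 0.0002
```

The lever is at its stop: TCP at 0.093, force has jumped to 68 N. I'll release it and look.

```bash
python3 -m pendant '[{"hand":0,"xyz":[0,0,-8],"rotation":[0,0,0]},{"hand":0,"xyz":[0,0,-15],"rotation":[0,0,0]},{"hand":0,"xyz":[-5,0,-30],"rotation":[0,0,0]},{"hand":0.45,"xyz":[-20,20,-50],"rotation":[0,0,0]},{"hand":0.45,"xyz":[-40,30,-45],"rotation":[0,0,0]},{"hand":0.45,"xyz":[-40,40,-20],"rotation":[0,0,0]},{"hand":0.45,"xyz":[0,0,0],"rotation":[0,0,0]}]'
python3 - <<'E'
from h import *
from plant import snapshot
c={}
for n in("scene","top"):
    d=snapshot(n); np.savez(n+"2.npz",**d); c[n]=d["image"]; W=world(d); ok=d["depth"]>0
    q=Ro.from_euler('z',-YAW,degrees=True).apply((W-K).reshape(-1,3)).reshape(W.shape)*1000
    m=ok&(abs(q[...,1])<115)&(q[...,0]>-85)&(q[...,0]<85)&(q[...,2]>150)&(q[...,2]<230)
    p=q[m]; A=np.polyfit(p[:,0],p[:,2],1); print(n,"lid slope rad",-np.arctan(A[0]),m.sum())
    im=d["image"].astype(int); red=ok&(im[...,0]>130)&(im[...,1]<70)&(im[...,2]<70)&(W[...,0]<.6)&(W[...,2]>.05)
    if red.sum(): print("red",np.median(q[red],0),red.sum())
    h=ok&(abs(q[...,1])<60)&(q[...,0]<-120)&(q[...,0]>-170)&(q[...,2]>130)&(q[...,2]<220); print("handle",h.sum(),np.median(q[h],0) if h.sum() else 0)
a=c["scene"][130:300,180:440]; b=c["top"][130:300,220:480]
cv2.imwrite("pics/ajar.png",cv2.resize(np.vstack([a,b])[:,:,::-1],None,fx=1.7,fy=1.7,interpolation=cv2.INTER_CUBIC))
for a in (.08,.13,.18):
    x,z=-253,22; print(a,kw([108+x*np.cos(a)+z*np.sin(a),0,122-x*np.sin(a)+z*np.cos(a)]))
E
```

```text
time_s: 4.7
eef_pos: [0.3588, -0.163, 0.2615]
tcp_rot: [[0.999, 0.037, 0.019], [0.037, -0.999, -0.0], [0.019, 0.001, -1.0]]
wrist_force: [1.4, 0.7, -0.2]
grip_width: 0.0388
scene lid slope rad 0.10795083092953223 7889
red [-180.4470306  -110.07866201  109.06861097] 19
handle 264 [-135.95454513   -2.02206209  177.81849141]
top lid slope rad 0.1067660815240791 5253
red [-191.06170419 -110.07940808  107.56201553] 87
handle 222 [-141.99734487    0.29361812  177.06976483]
0.08 [0.50240833 0.043063   0.16414806]
0.13 [0.50482544 0.04317064 0.1766118 ]
0.18 [0.50786183 0.04330587 0.18893904]
```

View pics/ajar.png

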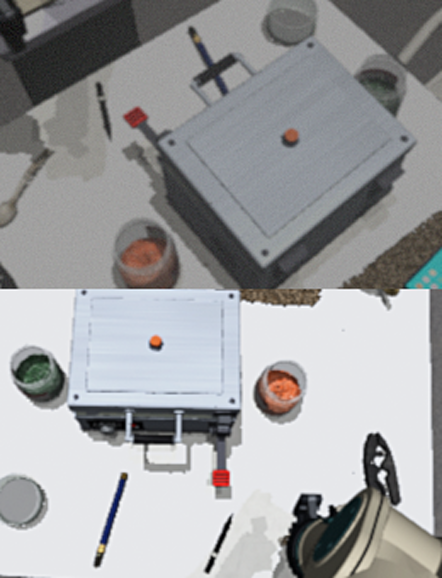

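The lid is ajar at about 0.107 rad and the lever is back at rest (pad z 107.6 mm). The jars and pot have not moved. In the lower crop the handle is at about (152,438).

```bash
python3 - <<'E'
from h import *
plan([.5036,.0431,.25],6)
E
```

```text
at [ 0.3608 -0.1604  0.2603] F [0.1 0.4 0.1] w 0.0382 t 4.8
[25.2, -32.9, 2.2] [-0.0, -0.003, -0.0]
[25.2, -32.9, 2.1] [-0.0, -0.003, -0.0]
[25.2, -32.8, 2.0] [-0.0, -0.003, -0.0]
[25.2, -32.8, 1.9] [-0.0, -0.003, -0.0]
[25.3, -32.8, 1.9] [-0.0, -0.003, -0.0]
[25.3, -32.8, 1.8] [-0.0, -0.003, -0.0]
```

```bash
python3 -m pendant '[{"hand":0.45,"xyz":[25,-33,2],"rotation":[0,-0.003,0]},{"hand":0.45,"xyz":[25,-33,2],"rotation":[0,-0.003,0]},{"hand":0.45,"xyz":[25,-33,2],"rotation":[0,-0.003,0]},{"hand":0.45,"xyz":[25,-33,2],"rotation":[0,-0.003,0]},{"hand":0.45,"xyz":[25,-33,2],"rotation":[0,-0.003,0]},{"hand":0.45,"xyz":[20,-25,2],"rotation":[0,-0.003,0]},{"hand":0.45,"xyz":[0,0,0],"rotation":[0,0,0]},{"hand":0.45,"xyz":[0,0,0],"rotation":[0,0,0]}]'
python3 - <<'E'
from h import *
plan([.5036,.0431,.166],5)
E
```

```text
time_s: 5.8
eef_pos: [0.5034, 0.0543, 0.2393]
tcp_rot: [[0.998, 0.059, -0.012], [0.059, -0.998, 0.0], [-0.012, -0.001, -1.0]]
wrist_force: [-0.4, -1.0, -0.6]
grip_width: 0.0385
at [0.5034 0.0543 0.2393] F [-0.4 -1.  -0.6] w 0.0385 t 5.8
[0.1, 2.3, 14.7] [-0.0, 0.002, 0.003]
[0.1, 2.3, 14.7] [-0.0, 0.002, 0.003]
[0.0, 2.3, 14.7] [-0.0, 0.002, 0.003]
[-0.0, 2.2, 14.7] [-0.0, 0.002, 0.003]
[-0.0, 2.2, 14.7] [-0.0, 0.002, 0.003]
```

```bash
python3 -m pendant '[{"hand":0.45,"xyz":[0,6,5],"rotation":[0,0.005,0.008]},{"hand":0.45,"xyz":[0,5,15],"rotation":[0,0.005,0.006]},{"hand":0.45,"xyz":[0,0,15],"rotation":[0,0,0]},{"hand":0.45,"xyz":[0,0,15],"rotation":[0,0,0]}]'
python3 - <<'E'
from h import *
plan([.5036,.0431,.166],2)
E
```

```text
time_s: 6.3
eef_pos: [0.5026, 0.0388, 0.1878]
tcp_rot: [[0.999, 0.039, -0.001], [0.039, -0.999, -0.001], [-0.001, 0.001, -1.0]]
wrist_force: [-0.4, 0.3, 0.9]
grip_width: 0.0386
at [0.5026 0.0388 0.1878] F [-0.4  0.3  0.9] w 0.0386 t 6.3
[0.6, -2.1, 10.9] [0.0, 0.0, -0.003]
[0.6, -2.1, 10.9] [0.0, 0.0, -0.003]
```

```bash
python3 -m pendant '[{"hand":0.45,"xyz":[1,-2,11],"rotation":[0,0,0]},{"hand":0.45,"xyz":[0,-2,9],"rotation":[0,0,0]},{"hand":0.45,"xyz":[0,0,0],"rotation":[0,0,0]}]'
python3 -m pendant '[{"hand":0,"xyz":[0,0,0],"rotation":[0,0,0]},{"hand":0,"xyz":[0,0,0],"rotation":[0,0,0]},{"hand":0,"xyz":[0,0,0],"rotation":[0,0,0]},{"hand":0,"xyz":[0,0,0],"rotation":[0,0,0]}]'
python3 - <<'E'
from h import *
from plant import snapshot
d=snapshot("scene"); cv2.imwrite("pics/grip.png",cv2.resize(d["image"][110:260,220:440,::-1],None,fx=2.5,fy=2.5,interpolation=cv2.INTER_CUBIC))
E
```

```text
time_s: 6.68
eef_pos: [0.5021, 0.0408, 0.166]
tcp_rot: [[0.999, 0.035, -0.003], [0.035, -0.999, -0.001], [-0.003, 0.001, -1.0]]
wrist_force: [0.4, -0.2, 0.6]
grip_width: 0.0389
time_s: 7.18
eef_pos: [0.5043, 0.0407, 0.1676]
tcp_rot: [[0.999, 0.035, 0.002], [0.035, -0.999, -0.001], [0.002, 0.001, -1.0]]
wrist_force: [1.5, -0.6, 1.1]
grip_width: 0.0142
```

View pics/grip.png

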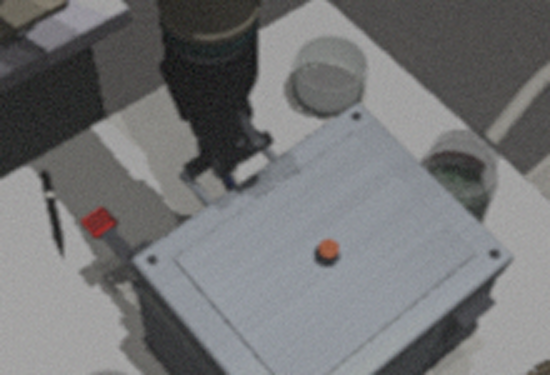

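The gripper straddles the handle (picture about (235,175)) with width 14 mm on the 16 mm sleeve, so it is held. Next I'll work out the arc.

```bash
cat >> h.py <<'E'
def tcp(t): # TCP for lid angle t, tool down
    return kw([108-253*np.cos(t)+22*np.sin(t),0,122+253*np.sin(t)+22*np.cos(t)])+[0,-.002,-.005]
def lid():
    from plant import status
    s=status.observe(); p=Ro.from_euler('z',-YAW,degrees=True).apply(np.array(s["eef_pos"])+[0,0,.005]-kw([108,0,122]))*1000
    return np.arctan2(p[2],-p[0])-np.arctan2(22,253), np.hypot(p[0],p[2]), p[1], s
def arc(t1,n):
    t0,rad,y,s=lid(); print("lid",t0.round(4),"radius",rad.round(1),"y",y.round(1),"F",np.round(s["wrist_force"],1),"t",s["time_s"],"w",round(s["grip_width"],4)); R=Ro.from_matrix(s["tcp_rot"])
    print("rot to go",(R.inv()*Ro.from_matrix(np.array([[np.cos(.0445),np.sin(.0445),0],[np.sin(.0445),-np.cos(.0445),0],[0,0,-1]]))).as_rotvec().round(3))
    ts=np.linspace(t0,t1,n+1); P=[np.array(s["eef_pos"])]+[tcp(t) for t in ts[1:]]
    for i in range(n): print(ts[i+1].round(3),(R.inv().apply(P[i+1]-P[i])*1000).round(1).tolist())
E
python3 -c "
from h import *
arc(.4,6)"
```

```text
lid 0.1139 radius 253.7 y -2.4 F [ 0.8 -0.9  0.2] t 7.225 w 0.0138
rot to go [ 0.001 -0.002 -0.009]
0.162 [2.4, -0.4, -11.8]
0.209 [3.3, -0.0, -11.7]
0.257 [3.8, -0.0, -11.5]
0.305 [4.4, -0.0, -11.3]
0.352 [4.9, -0.0, -11.1]
0.4 [5.4, -0.0, -10.8]
```

```bash
python3 -m pendant '[{"hand":0,"xyz":[2.4,0,-11.8],"rotation":[0,0,0]},{"hand":0,"xyz":[3.3,0,-11.7],"rotation":[0,0,0]},{"hand":0,"xyz":[3.8,0,-11.5],"rotation":[0,0,0]},{"hand":0,"xyz":[4.4,0,-11.3],"rotation":[0,0,0]}]'
python3 -c "
from h import *
arc(.6,6)"
```

```text
time_s: 7.72
eef_pos: [0.5192, 0.0414, 0.2161]
tcp_rot: [[0.999, 0.035, 0.003], [0.035, -0.999, -0.002], [0.003, 0.002, -1.0]]
wrist_force: [5.2, -0.0, -6.3]
grip_width: 0.014
lid 0.3144 radius 253.9 y -2.4 F [ 5.2 -0.  -6.3] t 7.725 w 0.014
rot to go [ 0.002 -0.002 -0.009]
0.362 [4.9, -0.4, -11.0]
0.41 [5.5, -0.0, -10.8]
0.457 [6.0, -0.0, -10.5]
0.505 [6.5, -0.0, -10.2]
0.552 [7.0, -0.0, -9.9]
0.6 [7.5, -0.0, -9.5]
```

Tracks well; the radius is constant.

```bash
python3 -m pendant '[{"hand":0,"xyz":[5,0,-11],"rotation":[0,0,0]},{"hand":0,"xyz":[5.5,0,-10.8],"rotation":[0,0,0]},{"hand":0,"xyz":[6,0,-10.5],"rotation":[0,0,0]},{"hand":0,"xyz":[6.5,0,-10.2],"rotation":[0,0,0]},{"hand":0,"xyz":[7,0,-9.9],"rotation":[0,0,0]}]'
python3 -c "
from h import *
arc(.785,6)"
```

```text
time_s: 8.35
eef_pos: [0.5514, 0.0428, 0.2719]
tcp_rot: [[0.999, 0.035, 0.004], [0.035, -0.999, -0.002], [0.004, 0.002, -1.0]]
wrist_force: [5.0, 1.0, -9.3]
grip_width: 0.0142
lid 0.5688 radius 254.2 y -2.4 F [ 5.   1.  -9.3] t 8.35 w 0.0142
rot to go [ 0.002 -0.004 -0.009]
0.605 [5.8, -0.5, -7.0]
0.641 [6.0, -0.0, -6.9]
0.677 [6.2, -0.0, -6.7]
0.713 [6.5, -0.0, -6.5]
0.749 [6.7, -0.0, -6.2]
0.785 [6.9, -0.0, -6.0]
```

```bash
python3 -m pendant '[{"hand":0,"xyz":[6,0,-7],"rotation":[0,0,0]},{"hand":0,"xyz":[6,0,-6.9],"rotation":[0,0,0]},{"hand":0,"xyz":[6.2,0,-6.7],"rotation":[0,0,0]},{"hand":0,"xyz":[4.5,0,-4.5],"rotation":[0,0,0]},{"hand":0,"xyz":[0,0,0],"rotation":[0,0,0]}]'
python3 - <<'E'
from h import *
arc(.785,3)
from plant import snapshot
for n in("scene","top"):
    d=snapshot(n); W=world(d); ok=d["depth"]>0
    q=Ro.from_euler('z',-YAW,degrees=True).apply((W-K).reshape(-1,3)).reshape(W.shape)*1000
    m=ok&(abs(q[...,1])<115)&(q[...,0]>-40)&(q[...,0]<110)&(q[...,2]>150)&(q[...,2]<330)&(abs((q[...,2]-165)+(q[...,0]-140)*.85)<60)
    p=q[m][:,[0,2]]
    for _ in range(3):
        A=np.polyfit(p[:,0],p[:,1],1); e=abs(np.polyval(A,p[:,0])-p[:,1]); p=p[e<max(6,np.median(e)*2.5)]
    print(n,"lid angle",-np.arctan(A[0]),len(p))
    cv2.imwrite(f"pics/{n}3.png",d["image"][:,:,::-1])
E
```

```text
time_s: 8.98
eef_pos: [0.5746, 0.0438, 0.2982]
tcp_rot: [[0.999, 0.035, 0.0], [0.035, -0.999, -0.002], [-0.0, 0.002, -1.0]]
wrist_force: [2.2, -0.2, -6.6]
grip_width: 0.0142
lid 0.7066 radius 254.2 y -2.4 F [ 2.2 -0.2 -6.6] t 8.975 w 0.0142
rot to go [ 0.002  0.    -0.009]
0.733 [4.9, -0.5, -4.4]
0.759 [4.9, -0.0, -4.5]
0.785 [5.0, -0.0, -4.3]
scene lid angle 0.6898552109451423 8890
top lid angle 0.6762432640149199 948
```

View pics/scene3.png

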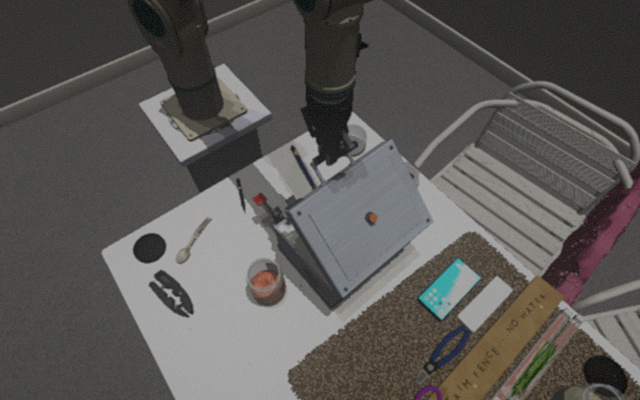

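The lid is nearly open. The TCP gives 0.707 rad and the scene camera 0.690, so I'll aim for about 0.795 by TCP.

```bash
python3 -m pendant '[{"hand":0,"xyz":[5,0,-4.6],"rotation":[0,0,0]},{"hand":0,"xyz":[5,0,-4.6],"rotation":[0,0,0]},{"hand":0,"xyz":[5.2,0,-4.5],"rotation":[0,0,0]},{"hand":0,"xyz":[0,0,0],"rotation":[0,0,0]},{"hand":0,"xyz":[0,0,0],"rotation":[0,0,0]}]'
cat > chk.py <<'E'
from h import *
arc(.795,1)
from plant import snapshot
for n in("scene","top"):
    d=snapshot(n); W=world(d); ok=d["depth"]>0
    q=Ro.from_euler('z',-YAW,degrees=True).apply((W-K).reshape(-1,3)).reshape(W.shape)*1000
    m=ok&(abs(q[...,1])<115)&(q[...,0]>-40)&(q[...,0]<125)&(q[...,2]>150)&(q[...,2]<350)&(abs((q[...,2]-165)+(q[...,0]-140)*1)<60)
    p=q[m][:,[0,2]]
    for _ in range(5):
        if len(p)<20: break
        A=np.polyfit(p[:,0],p[:,1],1); e=abs(np.polyval(A,p[:,0])-p[:,1]); p=p[e<max(5,np.median(e)*2.5)]
    # total least squares direction
    c=p-p.mean(0); v=np.linalg.svd(c,full_matrices=False)[2][0]; print(n,"lid",np.arctan2(abs(v[1]),abs(v[0])),len(p), "resid",np.std(c@[-v[1],v[0]]).round(2))
    cv2.imwrite(f"pics/{n}4.png",d["image"][:,:,::-1])
E
python3 chk.py
```

```text
time_s: 9.7
eef_pos: [0.5895, 0.0445, 0.3119]
tcp_rot: [[0.999, 0.035, -0.003], [0.035, -0.999, -0.002], [-0.003, 0.002, -1.0]]
wrist_force: [1.1, 1.0, -5.9]
grip_width: 0.0138
lid 0.7865 radius 254.3 y -2.4 F [ 1.1  1.  -5.9] t 9.7 w 0.0138
rot to go [ 0.002  0.003 -0.009]
0.795 [1.8, -0.4, -1.1]
scene lid 0.7738677344622179 9064 resid 1.45
top lid 0.7664904069818923 859 resid 1.55
```

```bash
python3 -m pendant '[{"hand":0,"xyz":[1.6,0,-1.4],"rotation":[0,0,0]},{"hand":0,"xyz":[0,0,0],"rotation":[0,0,0]},{"hand":0,"xyz":[0,0,0],"rotation":[0,0,0]},{"hand":0,"xyz":[0,0,0],"rotation":[0,0,0]},{"hand":0,"xyz":[0,0,0],"rotation":[0,0,0]}]'; python3 chk.py
python3 -m pendant '[{"hand":0,"xyz":[0,0,0],"rotation":[0,0,0]},{"hand":0,"xyz":[0,0,0],"rotation":[0,0,0]},{"hand":0,"xyz":[0,0,0],"rotation":[0,0,0]},{"hand":0,"xyz":[0,0,0],"rotation":[0,0,0]}]'; python3 chk.py
```

```text
time_s: 10.42
eef_pos: [0.5909, 0.0446, 0.3131]
tcp_rot: [[0.999, 0.035, -0.003], [0.035, -0.999, -0.002], [-0.003, 0.002, -1.0]]
wrist_force: [2.7, 0.4, -7.1]
grip_width: 0.0142
lid 0.7938 radius 254.3 y -2.4 F [ 2.7  0.4 -7.1] t 10.425 w 0.0142
rot to go [ 0.002  0.003 -0.009]
0.795 [0.4, -0.4, 0.1]
scene lid 0.780942229049301 9045 resid 1.44
top lid 0.7720549825277246 873 resid 1.77
time_s: 11.02
eef_pos: [0.5909, 0.0446, 0.3131]
tcp_rot: [[0.999, 0.035, -0.003], [0.035, -0.999, -0.002], [-0.003, 0.002, -1.0]]
wrist_force: [2.1, 0.3, -7.6]
grip_width: 0.0142
lid 0.7938 radius 254.3 y -2.4 F [ 2.1  0.3 -7.6] t 11.025 w 0.0142
rot to go [ 0.002  0.003 -0.009]
0.795 [0.4, -0.4, 0.1]
scene lid 0.7816178612790821 9069 resid 1.46
top lid 0.7691041650934825 910 resid 2.17
```

View pics/top4.png

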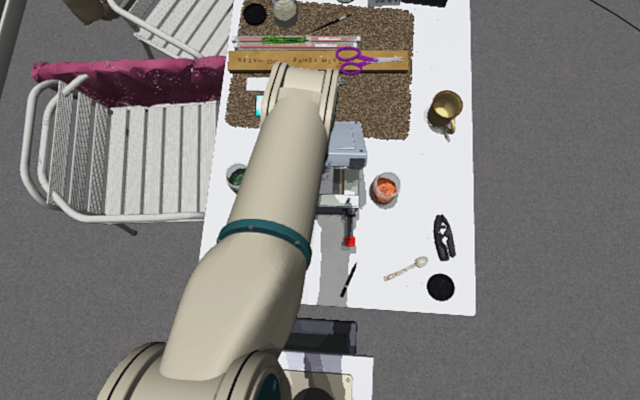

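The top view shows the lid held open, with the coral jar (385,188), the fern jar (236,178) and the lever at rest (349,241), all in place. The pose was unchanged for 0.6 s, so I'm handing in.

```bash
python3 -c "
from plant import hand_in
print(hand_in())"
```

```text
the job is handed in; nothing more can be done
None
```

The lid is open at about 45 degrees, and the gripper is still holding it there by its handle. I handed the job in at about 11 s; it reports no verdict.

- **Latch:** I pushed the red lever to its stop, where the force peaked at 68 N (harder than needed, but under the 120 N limit). I then let it go. The camera showed it back at rest, with the lid ajar at about 0.107 rad.
- **Lid angle:** The last checks disagree slightly. The gripper position gives 0.794 rad, the scene camera 0.781, and the top camera about 0.77, which is less certain because the arm hides most of the lid. 45 degrees is 0.785 rad, so all three are within about 1 degree. By gripper position it never swung past 0.794.
- **Holding still:** The pose did not change over the last 0.6 s. The grip width was steady at 14 mm on the 16 mm sleeve, and the wrist force was about 8 N.
- **Jars and pot:** In the pictures both jars stand where they were. The arm hid the pot in the last picture; it was still in place in the earlier ones, and the gripper never went near it.

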